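# Lock the control box with its T-handled key

### The arm

A 6-joint arm with a two-finger parallel gripper is mounted at the origin on a cart in front of the work surface, level with it; the furniture and walls round the work are solid. World frame = base frame: x ahead of the robot, y to its left, z up, the work surface at z = 0. Lengths are in m, angles in rad, forces in N, time in s.
With the tool pointing down it reaches from about 0.4 to 0.825 m from the base axis. Payload 7 kg.
Tool frame: the origin (TCP) lies on the centre line of the jaws, within the pads' length; the fingertips stand 19 mm ahead of it and the grasp point (between the pads) is the TCP; z points along the fingers, y is the line along which they close (so a half turn about z gives the same grasp; the last joint's range is limited). The gripper opens to 85 mm and grips with 20 to 120 N. Pads are 22 mm wide; open, the fingers measure 114 mm over their backs; the gripper's body (76 mm by 85 mm) begins 54 mm behind the grasp point. The pads swing forward as they close: fully open they stand 13 mm farther back than shut.
Start: joints at [-0.833, 0.359, 0.012, 0, -1.224, -0.288], TCP at [0.293, -0.608, 0.25] pointing down, gripper open.
Joint ranges: [-3.07, 3.07], [-1.43, 2.12], [-1.02, 1.25], [-3.03, 1.67], [-3.05, -0], [-3.03, 3.03]. Speed limits (rad/s): [2.39, 2.39, 3.01, 3.14, 3.14, 3.14].

### API

Orientations are given as [roll, pitch, yaw] about the fixed x, y, z axes, in that order (R = Rz(yaw) Ry(pitch) Rx(roll)).
In Python, from plant import read_state, cams, hand_in gives the robot as it stands. The module is installed in compiled form; this text tells all that it offers.
- The arm moves only by the tool arm_command, never from a script. Its argument "targets" is a list of rows, each a list of 3 entries, a list of its own where there are three numbers: the finger opening in m, from 0 to 0.0854, then the shift along the tool's x, y, z in m, then the turn about the tool's z in rad. In form: [[gripper, [dx, dy, dz], twist], ...]. A call has 1 to 10 rows; each row is the pose to reach, as a shift and turn from the pose commanded when the call began, along the tool's axes at that moment; what a row does not reach only later rows make up. A row lasts 1/10 s, in which the tool goes at most 50 mm and 8.59 degrees, less where a joint would pass 70% of its speed; a pose out of reach is approached as far as the arm can. A call with a gripper value outside its range is refused whole. The fingers move at their own pace and stop on an object; "newtons" is the grip in N (left out, the last holds). Time passes only in rows, so rows that repeat a pose let the fingers close. It gives the time, the measured TCP pose, the force, the opening and the grip force at its end, in the units of the state.
- read_state(): the state, without advancing time (a new reading comes with each control period).
- cams.get_image(name): name is "side" or "top"; returns a dict with "color" (420x560x3 uint8, blue, green, red), "fx", "fy", "cx", "cy" (pixels), "rvec" (rotation vector, rad) and "tvec" (3), from world to camera coordinates, as OpenCV has them. Camera axes: x right, y down, z forward; pixel columns grow to the right and rows downward; lengths in m; the calibration is good to about 2 mm. A picture is of the moment at which its call begins. There is no depth.
- hand_in(): hands the job in; it is judged then, once.
The state is a dict: "time_s": time; "joint_pos": joint angles; "joint_velocities": joint speeds; "effort": joint torques, N m; "tool_pos": TCP position; "tool_rot": TCP orientation; "force": force on the tool from outside, world axes, zero at the start; "torque": the same for the moment, N m; "opening": finger opening in m; "grasp_force": force on a finger pad.
Only numpy, scipy, OpenCV 4.12 (cv2) and the standard library are available. Lean on these libraries where they do the work, as an engineer would, in place of code of your own. Each camera call takes 0.05 s, during which the arm holds its last target. There are 200 camera calls.

### The job

The grey control box on the bench is shut but not yet locked. Lift the T-handled key with the thick barrel out of the wooden tool block, fit it into the collar of the box's lock, and turn it under light pressure until its slot drops home over the tang of the lock; then turn it clockwise as far as it goes, without forcing it, so that the bolt is fully shot through its keeper. Draw the key out, stand it back in its hole in the block, and leave the other things on the bench where they are.

Things in the scene. Friction and masses are not known exactly. Their poses are not given: they have to be found in the camera images.
- key_grip (a point): centre of the key's handle boss, 97 mm above the key's lower end. The key: plain steel, 109 mm long, 0.2 kg, upright in the block. Boss with flat sides, 24 mm along x, 10 mm thick along y, 24 mm high: grasp these flats from above. A 10 mm round bar runs through it along x, 78 mm over its ends. Shaft below 9 mm. z up the key
- key_tip (a point): middle of the lower end face of the key; axes as key_grip. The lower end is a round barrel, 28 mm diameter, 33 mm long, edge bevelled, with a slot-shaped socket in its end face: 23 mm long (along x, so in line with the handle bar), 7 mm wide, 11 mm deep
- control_box: grey steel box with closed lid, fixed, 150 (x) x 200 (y) mm, lid top 83 mm high; origin under its centre, z up, front faces -x, hinges at +x, cable glands on -y. Lock case 56 x 64 x 16 mm on the lid's front edge. The lid lies on a foam gasket: pressed at the lock it gives from about 3 N on, 1 mm per 5 N, and springs back; over 3 mm (about 18 N) is too much and crushes the gasket
- lock_mouth (a point): centre of the mouth of the lock's collar, 114 mm above the bench, on the lock's upright axis; axes as the box. Collar: steel ring, 37 mm outside, bore 29 mm, countersunk, 15 mm deep; it guides the key's barrel. A key not lined up with the tang rests on it with its lower end 6 mm below the mouth; lined up within about 0.04 rad it drops 9 mm farther, to the floor
- lock_floor (a point): centre of the collar's floor, foot of a flat upright tang 22 x 6 mm, 9 mm high. The tang's angle is not measured: unlocked, its long side stands anywhere 0 to 0.95 rad clockwise (from above) of the box's x axis. It turns stiffly (0.15 N m), clockwise to lock, to a stop at 1.60 rad from the box's x axis; more than 0.8 N m there forces it. The seated key has about 0.05 rad play either way
- bolt (a joint): travel (m) of the lock's flat steel bolt, 14 x 7 mm, that slides out of the front of the lock case through the keeper staple on the box front: 0 drawn back (unlocked), 0.014 fully shot, with the tang at its stop. A crank with lost motion drives it: no travel at all up to a tang angle of 1.0 rad, all of it from there to the stop
- tool_block: block of light wood, fixed, 54 (x) x 190 (y) x 42 mm high; origin under its centre, z up. The key's hole is near the +y end; two slim hex keys with black T handles, up to 137 mm high, are stuck fast in it 95 and 132 mm from that hole towards -y
- block_hole (a point): centre of the mouth of the key's hole in the block, 42 mm above the bench; hole 30.5 mm diameter, bevelled, 32 mm deep (its floor is 10 mm above the bench); axes as the block
- multimeter: bystander: yellow and black hand multimeter, 154 x 80 x 50 mm, lying on the bench; origin under its centre
- paint_brush: bystander: paint brush with a wooden handle, 43 x 224 x 15 mm, lying on the bench; origin under its centre

How it is judged:
By the outcome, as a careful person would: the job done as asked, in the order asked, and still so for the second after the job is handed in, with the robot touching nothing.
It also fails if it takes over 64 s, if anything falls off the work surface, if the arm or the gripper's body presses on something with over 40 N, if the wrist force passes 120 N, or if a joint passes its speed limit or range.

## Working session

There is one attempt and no reset: what is moved stays moved. The work goes in short steps, Python scripts to look and compute and a tool call to move; the robot and the scene stay as the last step left them, time stands still between calls to the robot, and variables do not carry over. Pictures are saved under pics/ and viewed, at most 10 in all, crops included, and the job is handed in when it is done.

Besides the shell and the picture viewer there is one more tool, called after "Emit:" by a JSON object that holds its "op" and its "data", one argument or row to a line. arm_command: Moves the arm, as the interface text tells. Its arguments: {"type":"object","properties":{"targets":{"type":"array"},"newtons":{"type":"number"}},"required":["targets"]}

```bash
mkdir -p pics; cat > h.py <<'E'
import numpy as np, cv2
from plant import read_state, cams, hand_in
def snap(n,f=None):
    d=cams.get_image(n)
    if f: cv2.imwrite('pics/'+f,d['color'])
    return d
def RT(d): return cv2.Rodrigues(np.array(d['rvec'],float))[0],np.array(d['tvec'],float).ravel()
def ray(d,u,v):
    R,t=RT(d); return -R.T@t, R.T@np.array([(u-d['cx'])/d['fx'],(v-d['cy'])/d['fy'],1])
def onz(d,u,v,z):
    c,r=ray(d,u,v); return c+r*(z-c[2])/r[2]
def tri(d1,p1,d2,p2):
    c1,r1=ray(d1,*p1);c2,r2=ray(d2,*p2)
    s=np.linalg.lstsq(np.c_[r1,-r2],c2-c1,rcond=None)[0]
    a=c1+s[0]*r1;b=c2+s[1]*r2
    return (a+b)/2,np.linalg.norm(a-b)
def proj(d,P):
    R,t=RT(d);q=R@np.array(P)+t
    return d['fx']*q[0]/q[2]+d['cx'],d['fy']*q[1]/q[2]+d['cy']
E
python3 - <<'E'
from h import *
for n in('top','side'):
    d=snap(n,n+'0.png');R,t=RT(d);print(n,d['fx'],d['cx'],d['cy'],-R.T@t,R[2])
print(read_state())
E
```

```text
top 528.219751113587 277.53335044166965 205.74086246554668 [ 0.42933548 -0.08369733  1.16864811] [ 0.09039271 -0.01192353 -0.99583482]
side 545.8221179383157 277.8293010570843 211.480273712393 [0.26014    0.64210506 0.77689708] [ 0.26580474 -0.72283055 -0.63785879]
{'time_s': 0.1, 'joint_pos': array([-8.32918267e-01,  3.59291833e-01,  1.11895386e-02, -3.16657237e-04,
       -1.22409718e+00, -2.88100758e-01]), 'joint_velocities': array([ 0.00134592, -0.00181753,  0.00278149,  0.00247954,  0.00066728,
        0.00043629]), 'effort': array([-3.78936238e-03, -5.84762836e+01,  2.94109654e+01,  6.95446283e+00,
       -3.12838558e-03,  1.98286273e-05]), 'tool_pos': array([ 0.2932844 , -0.60752659,  0.24948804]), 'tool_rot': array([ 3.14016275e+00, -1.13286681e-04, -2.69192308e+00]), 'force': array([0.41795205, 0.37949039, 0.57244146]), 'torque': array([-0.00391389, -0.01957414, -0.01559923]), 'grasp_force': 0.0, 'opening': 0.08529914342465726}
```

View pics/top0.png

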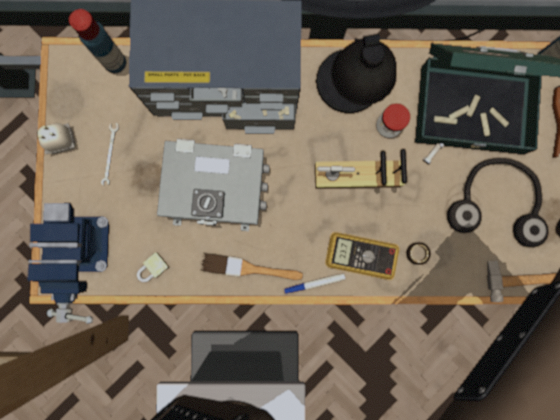

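View pics/side0.png

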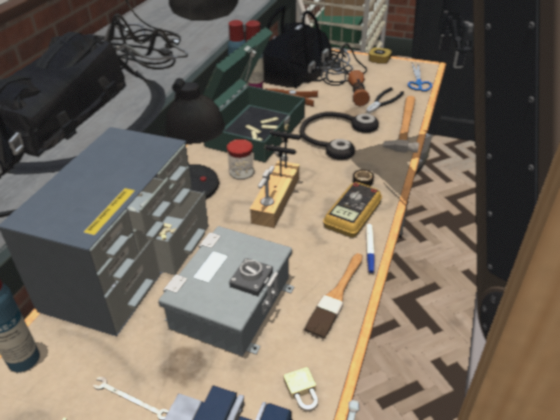

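The top view shows the lock collar at about (207,203) and the key at (335,172) in the block. In the side view the lock is at (252,268) and the key at (267,185). Next I'll take enlarged crops.

```bash
python3 - <<'E'
import cv2,numpy as np
t=cv2.imread('pics/top0.png');s=cv2.imread('pics/side0.png')
def c(im,x,y,w,h,k): return cv2.resize(im[y:y+h,x:x+w],None,fx=k,fy=k,interpolation=cv2.INTER_CUBIC)
a=np.vstack([np.hstack([c(t,300,140,120,60,3.333),c(t,155,165,100,50,4)]),np.hstack([c(s,230,130,100,100,4),c(s,210,240,100,100,4)])])
print(a.shape);cv2.imwrite('pics/c0.png',a)
E
```

```text
(600, 800, 3)
```

View pics/c0.png

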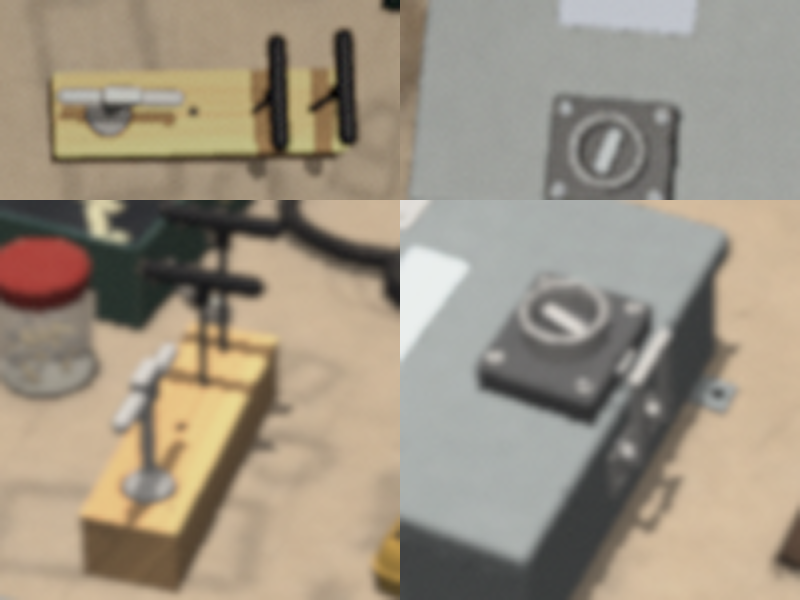

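The crop shows the key boss at top (336.3,169.1) and side (266.8,173), and the key bar running along world y. The lock ring is at top (206.8,202.8) and side (250.8,268). The tang is visible, leaning clockwise from straight up in the top view, with its ends at about (204.5,207.5) and (208.8,198).

```bash
python3 - <<'E'
from h import *
t=snap('top');s=snap('side')
print('key',tri(t,(336.3,169.1),s,(266.8,173.2)), onz(t,336.3,169.1,.115))
a=onz(t,300+58/3.333,140+97/3.333,.107);b=onz(t,300+184/3.333,140+98/3.333,.107);print('bar',a,b,(a+b)/2,np.arctan2(*(a-b)[[1,0]]),np.linalg.norm(a-b))
print('lock',tri(t,(206.8,202.75),s,(250.75,268)),onz(t,206.8,202.75,.114),onz(s,250.75,268,.114))
a=onz(t,204.5,207.5,.108);b=onz(t,208.75,198,.108);print('tang',a,b,np.arctan2(*(b-a)[[1,0]]))
# silhouettes
im=t['color'].astype(int)
hsv=cv2.cvtColor(t['color'],cv2.COLOR_BGR2HSV)
# ring: bright low-sat within lock
roi=np.zeros(hsv.shape[:2],np.uint8);roi[185:222,190:224]=1
m=((hsv[...,2]<100)&(roi>0)).astype(np.uint8)
c=max(cv2.findContours(cv2.morphologyEx(m,cv2.MORPH_CLOSE,np.ones((9,9))),0,2)[0],key=cv2.contourArea)
r=cv2.minAreaRect(c);P=[onz(t,*p,.099)[:2] for p in cv2.boxPoints(r)]
print('case',r,[np.round(p,4) for p in P],np.mean(P,0))
# box lid grey region: white-ish
g=t['color'][195,170];print(g,hsv[195,170])
m=(np.abs(im-g).max(2)<28).astype(np.uint8)
m=cv2.morphologyEx(m,cv2.MORPH_OPEN,np.ones((3,3)));m=cv2.morphologyEx(m,cv2.MORPH_CLOSE,np.ones((5,5)))
n,l,_,_=cv2.connectedComponentsWithStats(m);c=max(cv2.findContours((l==l[195,170]).astype(np.uint8),0,2)[0],key=cv2.contourArea)
r=cv2.minAreaRect(c);P=np.array([onz(t,*p,.083)[:2] for p in cv2.boxPoints(r)]);print('lid',r,P.round(4).tolist(),P.mean(0),[np.arctan2(*(P[i+1]-P[i])[::-1]) for i in range(3)],[np.linalg.norm(P[i+1]-P[i]) for i in range(3)])
# block top
m=cv2.inRange(hsv,(18,70,150),(32,255,255));m[:150]=0;m[200:]=0;m[:,:305]=0;m[:,410:]=0
m=cv2.morphologyEx(m,cv2.MORPH_CLOSE,np.ones((15,15)))
c=max(cv2.findContours(m,0,2)[0],key=cv2.contourArea);r=cv2.minAreaRect(c);P=np.array([onz(t,*p,.042)[:2] for p in cv2.boxPoints(r)]);print('block',r,P.round(4).tolist(),P.mean(0),[np.arctan2(*(P[i+1]-P[i])[::-1]) for i in range(3)],[np.linalg.norm(P[i+1]-P[i]) for i in range(3)])
E
```

```text
key (array([ 0.59867351, -0.21450138,  0.1177854 ]), np.float64(0.001486630880102995)) [ 0.59984581 -0.21464755  0.115     ]
bar [ 0.60090463 -0.17716671  0.107     ] [ 0.60074767 -0.25416026  0.107     ] [ 0.60082615 -0.21566349  0.107     ] 1.5687576762409643 0.0769937063686096
lock (array([0.53045645, 0.0455408 , 0.11241051]), np.float64(0.00011146324139888085)) [0.53035775 0.04536327 0.114     ] [0.52975422 0.04695804 0.114     ]
tang [0.52130657 0.05056419 0.108     ] [0.54057139 0.04232751 0.108     ] -0.4040288840455344
case ((206.74969482421875, 206.0089111328125), (32.55067443847656, 29.15997886657715), 2.045408248901367) [array([0.4965, 0.0807]), array([0.5559, 0.0797]), array([0.5539, 0.0135]), array([0.4945, 0.0149])] [0.52522257 0.04718335]
[154 158 157] [ 38   6 158]
lid ((136.25491333007812, 188.63848876953125), (258.824951171875, 229.0634765625), 19.767168045043945) [[0.429, 0.5166], [0.8835, 0.379], [0.6986, -0.1363], [0.2553, 0.0195]] [0.5665958  0.19469294] [np.float64(-0.2939133081306387), np.float64(-1.9151416576527083), np.float64(2.803557325450152)] [np.float64(0.4748383788248465), np.float64(0.5474475805600266), np.float64(0.4699288860805321)]
block ((358.9922180175781, 172.4777374267578), (26.355276107788086, 87.6618881225586), 89.14490509033203) [[0.6313, -0.1777], [0.6354, -0.3677], [0.5779, -0.3675], [0.574, -0.1784]] [ 0.60465309 -0.27283129] [np.float64(-1.5495171704853608), np.float64(3.1389080519149615), np.float64(1.591379639322688)] [np.float64(0.19005804032412202), np.float64(0.057512520200854594), np.float64(0.18919289569186906)]
```

Emit:
{"op": "arm_command", "data": {
  "targets": [
    [0.06, [-0.447, 0.2205, 0], -1.121],
    [0.06, [-0.447, 0.2205, 0], -1.121],
    [0.06, [-0.447, 0.2205, 0], -1.121],
    [0.06, [-0.447, 0.2205, 0], -1.121],
    [0.06, [-0.447, 0.2205, 0], -1.121],
    [0.06, [-0.447, 0.2205, 0], -1.121],
    [0.06, [-0.447, 0.2205, 0], -1.121],
    [0.06, [-0.447, 0.2205, 0], -1.121],
    [0.06, [-0.447, 0.2205, 0], -1.121],
    [0.06, [-0.447, 0.2205, 0], -1.121]
  ],
  "newtons": 80
}}

```text
time_s: 1.2
tool_pos: [0.6011, -0.213, 0.2504]
tool_rot: [-3.141, -0.0, -1.57]
force: [0.9, -0.5, 0.4]
opening: 0.0602
grasp_force: 0.0
```

Emit:
{"op": "arm_command", "data": {
  "targets": [
    [0.05, [0.001, 0.001, 0.05], 0],
    [0.05, [0.001, 0.001, 0.1], 0],
    [0.05, [0.001, 0.001, 0.1], 0]
  ]
}}

```text
time_s: 1.5
tool_pos: [0.5948, -0.2145, 0.1433]
tool_rot: [3.129, 0.003, -1.571]
force: [-0.5, -0.4, -0.2]
opening: 0.0499
grasp_force: 0.0
```

```bash
python3 - <<'E'
from h import *
t=snap('top');s=snap('side');p=read_state()['tool_pos'];print(p)
c=lambda im,x,y,w,h,k: cv2.resize(im[y:y+h,x:x+w],None,fx=k,fy=k,interpolation=cv2.INTER_CUBIC)
S=s['color'].copy()
cv2.imwrite('pics/c1.png',np.hstack([c(t['color'],300,130,80,80,5),c(S,220,110,80,80,5)]))
q=[proj(s,[p[0],p[1],z]) for z in(.131,.107)];print([((u-220)*5+400,(v-110)*5) for u,v in q])
E
```

```text
[ 0.59912381 -0.21627449  0.15069566]
[(np.float64(631.807954101381), np.float64(287.02680424703686)), (np.float64(633.4013362413848), np.float64(334.3161642414226))]
```

View pics/c1.png

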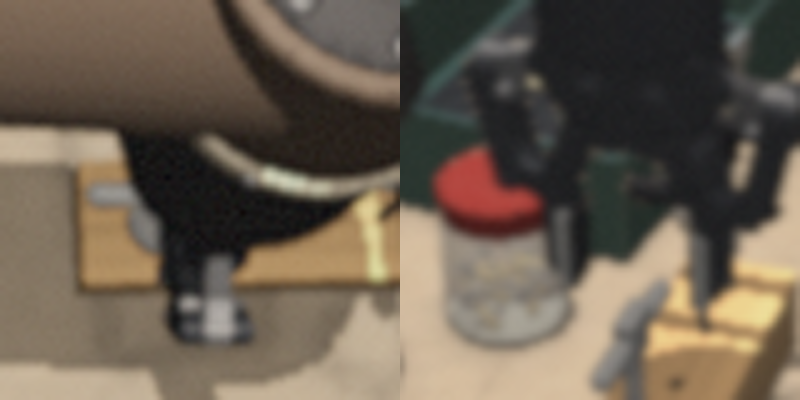

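The gripper straddles the key boss, which appears at about (636,322) in the side crop against a predicted (633,334), so it is centred well enough. I'll descend and grip.

Emit:
{"op": "arm_command", "data": {
  "targets": [
    [0.05, [0, 0, 0.022], 0],
    [0.05, [0, 0, 0.043], 0],
    [0.05, [0, 0, 0.043], 0],
    [0, [0, 0, 0.043], 0],
    [0, [0, 0, 0.043], 0],
    [0, [0, 0, 0.043], 0],
    [0, [0, 0, 0.043], 0],
    [0, [0, 0, 0.043], 0]
  ],
  "newtons": 80
}}

```text
time_s: 2.4
tool_pos: [0.6007, -0.2163, 0.1095]
tool_rot: [-3.138, -0.001, -1.57]
force: [0.2, 0.1, 6.7]
opening: 0.0087
grasp_force: 79.0
```

```bash
python3 - <<'E'
from h import *
s=read_state();print(s['tool_pos'],s['force'],s['torque'],s['opening'])
E
```

```text
[ 0.60069148 -0.21627904  0.109542  ] [0.17111794 0.10452363 6.74838617] [ 0.05426012 -0.10627015  0.05437934] 0.008687009885383035
```

Emit:
{"op": "arm_command", "data": {
  "targets": [
    [0, [0, 0, -0.02], 0],
    [0, [0, 0, -0.04], 0],
    [0, [0, 0, -0.08], 0],
    [0, [0, 0, -0.12], 0],
    [0, [0, 0, -0.12], 0],
    [0, [0, 0, -0.12], 0]
  ]
}}

```text
time_s: 3.0
tool_pos: [0.5993, -0.2158, 0.2286]
tool_rot: [-3.139, 0.0, -1.571]
force: [-0.9, -0.4, -2.7]
opening: 0.0088
grasp_force: 79.1
```

```bash
python3 - <<'E'
from h import *
s=read_state();print(s['tool_pos'],s['tool_rot'],s['force'],s['torque'],s['opening'])
E
```

```text
[ 0.59930176 -0.21579987  0.22861916] [-3.13918199e+00  3.14871490e-04 -1.57098946e+00] [-0.85778512 -0.37676377 -2.69649549] [0.05043821 0.04343345 0.02928075] 0.008812736393848265
```

Emit:
{"op": "arm_command", "data": {
  "targets": [
    [0, [0, 0, -0.035], 0],
    [0, [-0.2615, 0.0693, -0.035], -1.29],
    [0, [-0.2615, 0.0693, -0.035], -1.29],
    [0, [-0.2615, 0.0693, -0.035], -1.29],
    [0, [-0.2615, 0.0693, -0.035], -1.29],
    [0, [-0.2615, 0.0693, -0.035], -1.29],
    [0, [-0.2615, 0.0693, -0.035], -1.29],
    [0, [-0.2615, 0.0693, -0.035], -1.29],
    [0, [-0.2615, 0.0693, -0.035], -1.29],
    [0, [-0.2615, 0.0693, -0.035], -1.29]
  ]
}}

```text
time_s: 4.0
tool_pos: [0.5287, 0.0458, 0.2607]
tool_rot: [3.14, 0.003, -0.274]
force: [0.7, -0.2, -2.2]
opening: 0.0087
grasp_force: 79.0
```

Emit:
{"op": "arm_command", "data": {
  "targets": [
    [0, [0, 0, 0], 0],
    [0, [0, 0, 0], 0],
    [0, [0, 0, 0], 0]
  ]
}}

```text
time_s: 4.3
tool_pos: [0.5296, 0.0454, 0.2617]
tool_rot: [3.141, 0.001, -0.283]
force: [0.3, -0.6, -1.8]
opening: 0.0086
grasp_force: 79.0
```

```bash
python3 - <<'E'
from h import *
t=snap('top');s=snap('side');st=read_state();p=st['tool_pos'];print(p,st['tool_rot'],st['force'])
c=lambda im,x,y,w,h,k: cv2.resize(im[y:y+h,x:x+w],None,fx=k,fy=k,interpolation=cv2.INTER_CUBIC)
cv2.imwrite('pics/c2.png',np.hstack([c(t['color'],165,150,80,100,5),c(s['color'],215,200,80,100,5)]))
for n,d,x0,y0,o in(('t',t,165,150,0),('s',s,215,200,400)):
  for z in(.264,.167,.2,.114):
    u,v=proj(d,[p[0],p[1],z]);print(n,z,(u-x0)*5+o,(v-y0)*5)
E
```

```text
[0.52970287 0.0454233  0.26202979] [ 3.14130776e+00  4.28358792e-04 -2.82334399e-01] [-0.0907132  -0.94614846 -1.36760008]
t 0.264 156.01828016462662 223.78848737374355
t 0.167 191.95900585187047 252.0946293729746
t 0.2 180.53336146166004 243.09603776532668
t 0.114 208.82358819591516 265.37681145083127
s 0.264 558.125185814713 -10.553997909959207
s 0.167 573.1855126182061 222.6884289373335
s 0.2 568.3020547966429 147.05729764982067
s 0.114 580.5639105338213 336.9592185780934
```

View pics/c2.png

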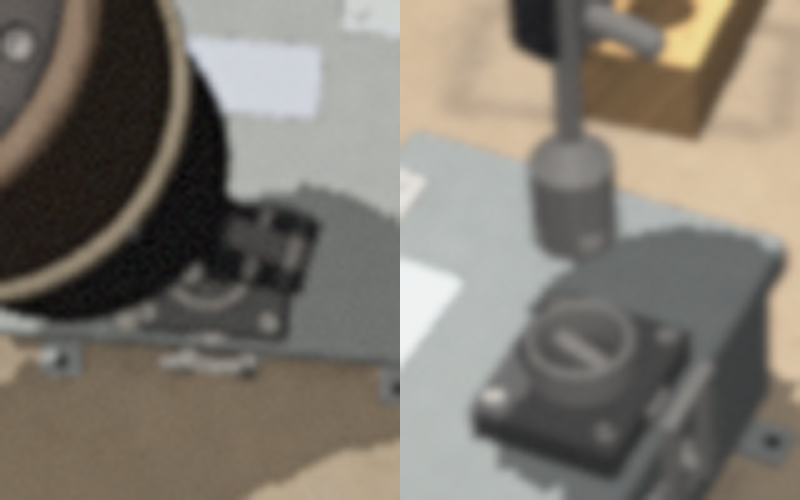

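The side crop shows the barrel centred at x≈573 (predicted 572) and the collar mouth at (580,338) (predicted (580.6,337)). The alignment is within about 1 mm, so I'll lower the key.

Emit:
{"op": "arm_command", "data": {
  "targets": [
    [0, [0, 0, 0.03], 0],
    [0, [0, 0, 0.045], 0],
    [0, [0, 0, 0.047], 0],
    [0, [0, 0, 0.049], 0],
    [0, [0, 0, 0.05], 0],
    [0, [0, 0, 0.05], 0]
  ]
}}

```text
time_s: 5.0
tool_pos: [0.5303, 0.0457, 0.2131]
tool_rot: [-3.141, -0.001, -0.281]
force: [-0.1, -0.7, -2.5]
opening: 0.0088
grasp_force: 78.8
```

```bash
python3 - <<'E'
from h import *
s=read_state();print(s['tool_pos'],s['force'],s['torque'],s['opening'])
E
```

```text
[0.53026016 0.04569135 0.21307368] [-0.13071795 -0.72213208 -2.46947352] [ 0.06259266  0.01976083 -0.0360178 ] 0.00882451803093383
```

Emit:
{"op": "arm_command", "data": {
  "targets": [
    [0, [0, 0, 0.001], 0],
    [0, [0, 0, 0.002], 0],
    [0, [0, 0, 0.003], 0],
    [0, [0, 0, 0.003], 0]
  ]
}}

```text
time_s: 5.4
tool_pos: [0.5301, 0.0455, 0.2095]
tool_rot: [-3.142, -0.001, -0.281]
force: [0.7, -1.5, -0.2]
opening: 0.0087
grasp_force: 79.2
```

Emit:
{"op": "arm_command", "data": {
  "targets": [
    [0, [0, 0, 0.001], 0],
    [0, [0, 0, 0.002], 0],
    [0, [0, 0, 0.002], 0]
  ]
}}

```text
time_s: 5.7
tool_pos: [0.5302, 0.0454, 0.2075]
tool_rot: [3.142, -0.001, -0.281]
force: [2.4, -2.0, -1.9]
opening: 0.0085
grasp_force: 78.9
```

Emit:
{"op": "arm_command", "data": {
  "targets": [
    [0, [0, 0, 0.001], 0],
    [0, [0, 0, 0.002], 0],
    [0, [0, 0, 0.002], 0]
  ]
}}

```text
time_s: 6.0
tool_pos: [0.5302, 0.0454, 0.2058]
tool_rot: [3.142, -0.001, -0.281]
force: [1.8, -2.8, 4.4]
opening: 0.0089
grasp_force: 80.0
```

Emit:
{"op": "arm_command", "data": {
  "targets": [
    [0, [0, 0, 0.001], 0],
    [0, [0, 0, 0.001], 0]
  ]
}}

```text
time_s: 6.2
tool_pos: [0.5302, 0.0455, 0.2051]
tool_rot: [-3.141, -0.001, -0.28]
force: [-0.2, -1.8, 8.2]
opening: 0.0085
grasp_force: 80.4
```

Resting on the tang at about 9 N. I'll sweep clockwise slowly.

Emit:
{"op": "arm_command", "data": {
  "targets": [
    [0, [0, 0, -0.0003], 0.02],
    [0, [0, 0, -0.0003], 0.04],
    [0, [0, 0, -0.0003], 0.06],
    [0, [0, 0, -0.0003], 0.08]
  ]
}}

```text
time_s: 6.6
tool_pos: [0.53, 0.0455, 0.2045]
tool_rot: [3.142, -0.0, -0.362]
force: [3.8, -3.2, -0.3]
opening: 0.0085
grasp_force: 79.3
```

Emit:
{"op": "arm_command", "data": {
  "targets": [
    [0, [0, 0, 0], 0.02],
    [0, [0, 0, 0], 0.04]
  ]
}}

```text
time_s: 6.8
tool_pos: [0.53, 0.0456, 0.2044]
tool_rot: [3.142, -0.0, -0.402]
force: [3.3, -4.2, -0.8]
opening: 0.0086
grasp_force: 79.2
```

Emit:
{"op": "arm_command", "data": {
  "targets": [
    [0, [0, 0, 0], 0.02],
    [0, [0, 0, 0], 0.04]
  ]
}}

```text
time_s: 7.0
tool_pos: [0.53, 0.0455, 0.2044]
tool_rot: [3.141, -0.0, -0.442]
force: [3.5, -3.6, -0.4]
opening: 0.0086
grasp_force: 79.1
```

Emit:
{"op": "arm_command", "data": {
  "targets": [
    [0, [0.0005, 0.0002, 0.001], 0],
    [0, [0.0005, 0.0002, 0.002], 0],
    [0, [0.0005, 0.0002, 0.002], 0]
  ]
}}

```text
time_s: 7.3
tool_pos: [0.5302, 0.0452, 0.2025]
tool_rot: [-3.142, 0.0, -0.441]
force: [2.6, -2.7, 1.1]
opening: 0.0086
grasp_force: 79.5
```

Sliding down over the tang, so I'll continue to the floor.

Emit:
{"op": "arm_command", "data": {
  "targets": [
    [0, [0.0003, 0, 0.001], 0],
    [0, [0.0003, 0, 0.002], 0],
    [0, [0.0003, 0, 0.003], 0],
    [0, [0.0003, 0, 0.003], 0]
  ]
}}

```text
time_s: 7.7
tool_pos: [0.5304, 0.0451, 0.1995]
tool_rot: [3.142, 0.0, -0.441]
force: [0.4, -2.5, 2.4]
opening: 0.0086
grasp_force: 79.7
```

Emit:
{"op": "arm_command", "data": {
  "targets": [
    [0, [0, 0, 0.001], 0],
    [0, [0, 0, 0.002], 0],
    [0, [0, 0, 0.002], 0]
  ]
}}

```text
time_s: 8.0
tool_pos: [0.5304, 0.0451, 0.1976]
tool_rot: [3.142, 0.0, -0.441]
force: [0.2, -2.3, 3.5]
opening: 0.0088
grasp_force: 80.0
```

Emit:
{"op": "arm_command", "data": {
  "targets": [
    [0, [0, 0, 0.001], 0],
    [0, [0, 0, 0.001], 0]
  ]
}}

```text
time_s: 8.2
tool_pos: [0.5304, 0.045, 0.197]
tool_rot: [3.142, -0.0, -0.441]
force: [-1.2, -1.0, 8.5]
opening: 0.0088
grasp_force: 80.4
```

Emit:
{"op": "arm_command", "data": {
  "targets": [
    [0, [0, 0, -0.0007], 0.1],
    [0, [0, 0, -0.0007], 0.2],
    [0, [0, 0, -0.0007], 0.3],
    [0, [0, 0, -0.0007], 0.4],
    [0, [0, 0, -0.0007], 0.5],
    [0, [0, 0, -0.0007], 0.6],
    [0, [0, 0, -0.0007], 0.7],
    [0, [0, 0, -0.0007], 0.8],
    [0, [0, 0, -0.0007], 0.9],
    [0, [0, 0, -0.0007], 0.9]
  ]
}}

```text
time_s: 9.2
tool_pos: [0.5309, 0.0456, 0.1976]
tool_rot: [-3.14, 0.001, -1.342]
force: [0.4, 0.7, 5.0]
opening: 0.009
grasp_force: 79.9
```

```bash
python3 - <<'E'
from h import *
s=read_state();print(s['tool_pos'],s['force'],s['torque'],s['tool_rot'])
E
```

```text
[0.53085107 0.04555487 0.1975647 ] [0.35744437 0.67974652 4.97791517] [ 0.22184218 -0.49227699  0.05386177] [-3.14036238e+00  6.61733936e-04 -1.34213120e+00]
```

Emit:
{"op": "arm_command", "data": {
  "targets": [
    [0, [0, 0, 0], 0.05],
    [0, [0, 0, 0], 0.1],
    [0, [0, 0, 0], 0.15],
    [0, [0, 0, 0], 0.18],
    [0, [0, 0, 0], 0.18]
  ]
}}

```text
time_s: 9.7
tool_pos: [0.531, 0.0456, 0.1975]
tool_rot: [-3.14, 0.001, -1.518]
force: [1.7, 1.6, 3.6]
opening: 0.0084
grasp_force: 79.9
```

```bash
cat > st.py <<'E'
from h import *
s=read_state();print(s['tool_pos'],s['force'],s['torque'],s['tool_rot'],s['effort'][5])
E
python3 st.py
```

```text
[0.53096436 0.04557521 0.19753044] [1.66802765 1.58598828 3.5767203 ] [ 0.45918315 -0.7993182   0.09249237] [-3.14035560e+00  8.06272674e-04 -1.51828828e+00] -0.5609820038080215
```

Emit:
{"op": "arm_command", "data": {
  "targets": [
    [0, [0, 0, 0], 0.03],
    [0, [0, 0, 0], 0.03]
  ]
}}

```text
time_s: 9.9
tool_pos: [0.5309, 0.0455, 0.1975]
tool_rot: [-3.14, 0.001, -1.551]
force: [3.2, 2.2, 3.3]
opening: 0.0088
grasp_force: 79.9
```

```bash
python3 st.py
```

```text
[0.53092229 0.04547922 0.1975235 ] [3.16592575 2.15817281 3.32690418] [ 0.8316068  -1.06316362  0.15953153] [-3.14048128e+00  7.09167860e-04 -1.55065103e+00] -0.45751528814435005
```

Emit:
{"op": "arm_command", "data": {
  "targets": [
    [0, [0, 0, 0], 0.03],
    [0, [0, 0, 0], 0.03]
  ]
}}

```text
time_s: 10.1
tool_pos: [0.5309, 0.0454, 0.1975]
tool_rot: [-3.141, 0.001, -1.582]
force: [2.9, 2.3, 4.6]
opening: 0.0089
grasp_force: 79.9
```

```bash
python3 st.py
```

```text
[0.53086239 0.04538345 0.19748284] [2.93047235 2.34386671 4.57534361] [ 1.10214415 -1.2919414   0.09256939] [-3.14065828e+00  6.00332056e-04 -1.58171896e+00] -0.47790560871362686
```

```bash
python3 - <<'E'
from h import *
t=snap('top');s=snap('side')
c=lambda im,x,y,w,h,k: cv2.resize(im[y:y+h,x:x+w],None,fx=k,fy=k,interpolation=cv2.INTER_CUBIC)
cv2.imwrite('pics/c3.png',np.hstack([c(t['color'],165,170,80,80,5),c(s['color'],205,220,80,80,5)]))
E
```

```text
(no output)
```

View pics/c3.png

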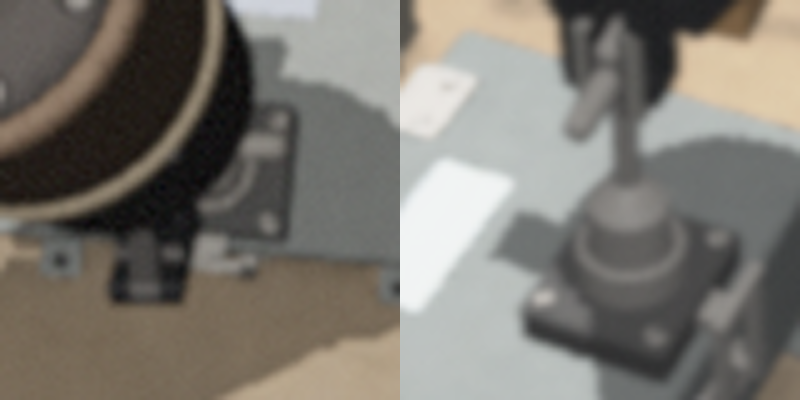

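The key is seated in the collar, its bar lies in line with the tool, and the bolt is entering the keeper at about (745,290). I'll continue gently to the stop.

Emit:
{"op": "arm_command", "data": {
  "targets": [
    [0, [-0.0003, -0.0003, 0], 0.03],
    [0, [-0.0003, -0.0003, 0], 0.03]
  ]
}}

```text
time_s: 10.4
tool_pos: [0.5309, 0.0455, 0.1974]
tool_rot: [-3.141, 0.0, -1.611]
force: [1.6, 2.9, 4.5]
opening: 0.0086
grasp_force: 80.0
```

```bash
python3 st.py
```

```text
[0.53091735 0.04545888 0.19738399] [1.62290879 2.86188423 4.51946409] [ 1.07373555 -1.18179531  0.13664446] [-3.14127197e+00  1.89943846e-04 -1.61090617e+00] -0.5021442286670208
```

Emit:
{"op": "arm_command", "data": {
  "targets": [
    [0, [0, 0, 0], 0.02],
    [0, [0, 0, 0], 0.02]
  ]
}}

```text
time_s: 10.6
tool_pos: [0.5309, 0.0454, 0.1974]
tool_rot: [-3.141, 0.0, -1.631]
force: [2.8, 2.4, 3.7]
opening: 0.009
grasp_force: 80.0
```

```bash
python3 st.py
```

```text
[0.53089988 0.04541364 0.197397  ] [2.83676306 2.40563073 3.70416541] [ 1.1497115  -1.34198051  0.13728815] [-3.14125388e+00  1.78907810e-04 -1.63116458e+00] -0.37050414830446243
```

Emit:
{"op": "arm_command", "data": {
  "targets": [
    [0, [0, 0, 0], 0.02],
    [0, [0, 0, 0], 0.02]
  ]
}}

```text
time_s: 10.8
tool_pos: [0.5309, 0.0454, 0.1974]
tool_rot: [-3.141, 0.0, -1.652]
force: [4.0, 2.9, 4.0]
opening: 0.0088
grasp_force: 80.0
```

```bash
python3 st.py
```

```text
[0.53091376 0.04540557 0.19738002] [3.99383706 2.91274431 3.97735705] [ 1.14527086 -1.4169247   0.11177391] [-3.14123654e+00  1.75550899e-04 -1.65160315e+00] -0.3744028229266405
```

Emit:
{"op": "arm_command", "data": {
  "targets": [
    [0, [0, 0, 0], 0.02],
    [0, [0, 0, 0], 0.02]
  ]
}}

```text
time_s: 11.0
tool_pos: [0.5309, 0.0454, 0.1974]
tool_rot: [-3.141, 0.0, -1.672]
force: [2.1, 3.1, 3.8]
opening: 0.0088
grasp_force: 80.0
```

```bash
python3 st.py
```

```text
[0.53090399 0.04540883 0.19738289] [2.08047299 3.12025199 3.77535694] [ 1.19336888 -1.57281085  0.16257071] [-3.14129099e+00  1.51795892e-04 -1.67170000e+00] -0.379374660551548
```

Emit:
{"op": "arm_command", "data": {
  "targets": [
    [0, [0, 0, 0], 0.02],
    [0, [0, 0, 0], 0.02]
  ]
}}

```text
time_s: 11.2
tool_pos: [0.5309, 0.0454, 0.1973]
tool_rot: [-3.141, 0.0, -1.692]
force: [4.6, 2.9, 4.2]
opening: 0.0089
grasp_force: 80.0
```

```bash
python3 st.py
```

```text
[0.5308974  0.04540033 0.19734636] [4.62143968 2.93598052 4.24653798] [ 1.20947953 -1.59873676  0.11506273] [-3.14133053e+00  1.48789901e-04 -1.69179639e+00] -0.38077399134635925
```

Emit:
{"op": "arm_command", "data": {
  "targets": [
    [0, [0, 0, 0], 0.02],
    [0, [0, 0, 0], 0.02]
  ]
}}

```text
time_s: 11.4
tool_pos: [0.5309, 0.0454, 0.1973]
tool_rot: [-3.141, 0.0, -1.712]
force: [3.7, 2.0, 4.1]
opening: 0.0088
grasp_force: 80.0
```

```bash
python3 st.py
```

```text
[0.53089946 0.04540933 0.19733675] [3.67247972 1.99467744 4.08477412] [ 1.26700975 -1.74003194  0.11312746] [-3.14137378e+00  1.40233520e-04 -1.71179487e+00] -0.38112709298729897
```

```bash
python3 - <<'E'
from h import *
d=snap('top');s=snap('side')
im=cv2.imread('pics/top0.png')
g=cv2.cvtColor(im,cv2.COLOR_BGR2GRAY)
# lid edges by Hough/LSD near box
L=cv2.createLineSegmentDetector().detect(cv2.resize(g[125:235,145:285],None,fx=3,fy=3,interpolation=cv2.INTER_CUBIC))[0][:,0]/3+np.array([145,125,145,125])
for l in L:
    if np.hypot(l[2]-l[0],l[3]-l[1])>14:
        a=onz(d,l[0],l[1],.083);b=onz(d,l[2],l[3],.083);an=np.arctan2(*(b-a)[[1,0]]);print(l.round(1),round((an+np.pi/4)%(np.pi/2)-np.pi/4,3))
c=lambda im,x,y,w,h,k: cv2.resize(im[y:y+h,x:x+w],None,fx=k,fy=k,interpolation=cv2.INTER_CUBIC)
s0=cv2.imread('pics/side0.png')
cv2.imwrite('pics/c4.png',np.hstack([c(s0,240,250,60,70,6.6),c(s['color'],240,250,60,70,6.6)]))
E
```

```text
[225.1 193.4 223.1 216.8] -0.07
[256.8 223.9 262.9 150.3] -0.075
[244.  129.8 226.5 129.3] -0.023
[221.9 206.9 222.3 191.9] -0.012
[274.4 126.5 245.2 126.3] 0.001
[216.4 220.2 255.7 223.1] -0.069
[208.9 216.7 192.7 216.3] -0.019
[157.7 214.8 200.6 219. ] -0.093
[257.7 226.  220.6 223.6] -0.062
[190.5 214.3 192.9 189.4] -0.079
[221.1 228.  205.7 226.8] -0.071
[194.3 188.1 218.9 190.4] -0.086
[261.8 211.9 261.  226.9] -0.049
[193.5 140.7 177.3 139.4] -0.07
[273.1 134.4 245.6 134.4] 0.007
[196.  170.7 217.3 172.6] -0.086
[233.1 155.7 248.  157.3] -0.101
[246.  132.5 269.8 132.4] 0.009
```

View pics/c4.png

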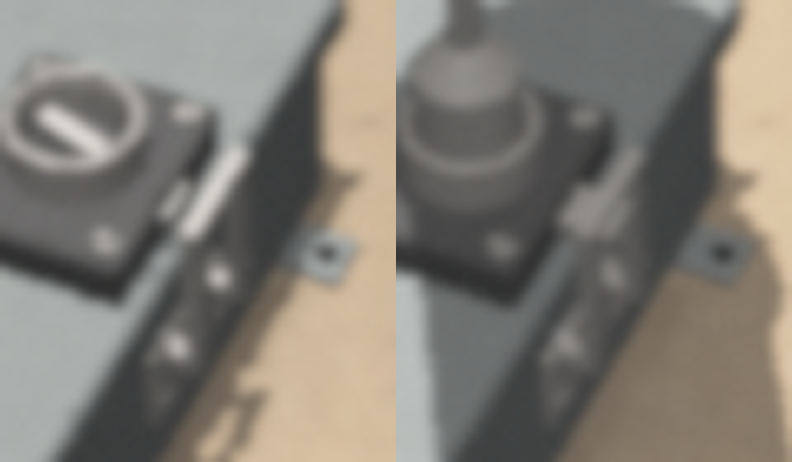

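Left (before): the bolt is drawn back beside the keeper. Right (now): the bolt has passed through the keeper at about (600,210). The box yaw is about −0.075, so the stop, with play, should be near yaw −1.73. I'll go on a little.

Emit:
{"op": "arm_command", "data": {
  "targets": [
    [0, [0, 0, 0], 0.015],
    [0, [0, 0, 0], 0.015]
  ]
}}

```text
time_s: 11.7
tool_pos: [0.5309, 0.0454, 0.1974]
tool_rot: [-3.141, 0.0, -1.727]
force: [4.4, 2.3, 4.1]
opening: 0.0089
grasp_force: 80.0
```

```bash
python3 st.py
```

```text
[0.5308557  0.04536356 0.1973518 ] [4.35972407 2.29443096 4.06253307] [ 1.23151028 -1.79175132  0.10037443] [-3.14141593e+00  7.15163182e-05 -1.72654721e+00] -0.3418407775461674
```

Emit:
{"op": "arm_command", "data": {
  "targets": [
    [0, [0, 0, 0], 0.015],
    [0, [0, 0, 0], 0.015]
  ]
}}

```text
time_s: 11.9
tool_pos: [0.5309, 0.0454, 0.1974]
tool_rot: [-3.141, 0.0, -1.741]
force: [3.4, 3.2, 3.3]
opening: 0.0089
grasp_force: 80.0
```

```bash
python3 st.py
```

```text
[0.53089791 0.04540664 0.19738782] [3.35075436 3.22697071 3.34363254] [ 1.29484005 -1.86359139  0.17976231] [-3.14129782e+00  1.75389249e-04 -1.74127342e+00] -0.3263335581868887
```

Emit:
{"op": "arm_command", "data": {
  "targets": [
    [0, [0, 0, 0], 0.02],
    [0, [0, 0, 0], 0.02]
  ]
}}

```text
time_s: 12.1
tool_pos: [0.5309, 0.0454, 0.1973]
tool_rot: [-3.141, 0.0, -1.761]
force: [4.6, 3.4, 2.9]
opening: 0.0089
grasp_force: 80.0
```

```bash
python3 st.py
```

```text
[0.53087493 0.04539984 0.19734866] [4.55161918 3.35888679 2.92727448] [ 1.32499756 -1.85434225  0.22423291] [-3.14136900e+00  1.06742106e-04 -1.76130727e+00] -0.4612909723073244
```

Emit:
{"op": "arm_command", "data": {
  "targets": [
    [0, [0, 0, 0], 0.02],
    [0, [0, 0, 0], 0.02]
  ]
}}

```text
time_s: 12.3
tool_pos: [0.5309, 0.0454, 0.1974]
tool_rot: [-3.141, 0.0, -1.781]
force: [4.5, 3.5, 4.6]
opening: 0.0084
grasp_force: 80.1
```

```bash
python3 st.py
```

```text
[0.53087846 0.04541985 0.19736321] [4.4868584  3.47618566 4.55536658] [ 1.28325052 -1.83983082  0.34673653] [-3.14134770e+00  1.09264627e-04 -1.78108322e+00] -0.6057866849005222
```

Emit:
{"op": "arm_command", "data": {
  "targets": [
    [0, [0, 0, 0], 0.015],
    [0, [0, 0, 0], 0.015]
  ]
}}

```text
time_s: 12.5
tool_pos: [0.5309, 0.0454, 0.1974]
tool_rot: [-3.141, 0.0, -1.796]
force: [4.7, 2.7, 4.0]
opening: 0.0088
grasp_force: 80.2
```

```bash
python3 st.py
```

```text
[0.53089626 0.04542542 0.19736468] [4.67952819 2.68862266 4.00615476] [ 1.27779178 -1.84020776  0.5442456 ] [-3.14131885e+00  4.42687578e-05 -1.79562794e+00] -0.6701011955738068
```

At the stop with 0.54 N m. I'll back off within the play and draw the key out.

Emit:
{"op": "arm_command", "data": {
  "targets": [
    [0, [0, 0, 0], -0.04],
    [0, [0, 0, 0], -0.085],
    [0, [0, 0, 0], -0.085],
    [0, [0, 0, -0.003], -0.085],
    [0, [0, 0, -0.006], -0.085]
  ]
}}

```text
time_s: 13.0
tool_pos: [0.5302, 0.0449, 0.2022]
tool_rot: [3.14, -0.001, -1.713]
force: [6.5, 0.3, -6.2]
opening: 0.0084
grasp_force: 78.7
```

```bash
python3 st.py
```

```text
[0.53017516 0.04493593 0.20217442] [ 6.46718222  0.29383148 -6.18829996] [ 0.28662205 -3.18892513  0.10225285] [ 3.13994069e+00 -8.52161184e-04 -1.71284762e+00] -0.0485484441742301
```

Emit:
{"op": "arm_command", "data": {
  "targets": [
    [0, [0, -0.0005, -0.003], 0],
    [0, [0, -0.0005, -0.006], 0],
    [0, [0, -0.0005, -0.009], 0],
    [0, [0, -0.0005, -0.012], 0]
  ]
}}

```text
time_s: 13.4
tool_pos: [0.5291, 0.0443, 0.2139]
tool_rot: [3.136, -0.002, -1.713]
force: [0.1, 0.2, -1.3]
opening: 0.0086
grasp_force: 79.0
```

```bash
python3 st.py
```

```text
[0.52906639 0.04434643 0.21388466] [ 0.0704342   0.2259148  -1.27055864] [-0.01052728  0.04179229 -0.01756598] [ 3.13649899e+00 -2.46369299e-03 -1.71256542e+00] -0.015238872729241848
```

Emit:
{"op": "arm_command", "data": {
  "targets": [
    [0, [0, 0, -0.025], 0],
    [0, [0, 0, -0.04], 0],
    [0, [0.2479, -0.1064, -0.04], -0.14],
    [0, [0.2479, -0.1064, -0.04], -0.14],
    [0, [0.2479, -0.1064, -0.04], -0.14],
    [0, [0.2479, -0.1064, -0.04], -0.14],
    [0, [0.2479, -0.1064, -0.04], -0.14],
    [0, [0.2479, -0.1064, -0.04], -0.14],
    [0, [0.2479, -0.1064, -0.04], -0.14]
  ]
}}

```text
time_s: 14.3
tool_pos: [0.6003, -0.2182, 0.2531]
tool_rot: [3.136, 0.0, -1.576]
force: [-1.6, 0.9, -2.6]
opening: 0.0083
grasp_force: 79.0
```

Emit:
{"op": "arm_command", "data": {
  "targets": [
    [0, [0, 0, 0.04], 0],
    [0, [0, 0, 0.08], 0],
    [0, [0, 0, 0.08], 0],
    [0, [0, 0, 0.08], 0],
    [0, [0, 0, 0.08], 0]
  ]
}}

```text
time_s: 14.8
tool_pos: [0.603, -0.215, 0.1776]
tool_rot: [-3.139, -0.001, -1.57]
force: [0.4, 0.3, -1.8]
opening: 0.0086
grasp_force: 79.0
```

```bash
python3 - <<'E'
from h import *
s=snap('side');t=snap('top');st=read_state();p=st['tool_pos'];print(p,st['tool_rot'],st['force'])
c=lambda im,x,y,w,h,k: cv2.resize(im[y:y+h,x:x+w],None,fx=k,fy=k,interpolation=cv2.INTER_CUBIC)
cv2.imwrite('pics/c5.png',np.hstack([c(s['color'],230,150,80,80,5),c(t['color'],165,170,80,80,5)]))
for z in(p[2]-.099,p[2]-.066,.042):
    u,v=proj(s,[p[0],p[1],z]);print(z,(u-230)*5,(v-150)*5)
u,v=proj(s,[.600,-.2155,.042]);print((u-230)*5,(v-150)*5)
E
```

```text
[ 0.60307849 -0.21500755  0.17770455] [-3.13840256e+00 -5.14803821e-04 -1.57033920e+00] [ 0.61040065  1.47182432 -0.78495636]
0.07870455318604017 175.4342785404836 188.39117639110611
0.11170455318604017 173.11964287098618 125.08401757928425
0.042 177.91170451615756 256.1507818242103
184.98445198254075 256.88556550933043
```

View pics/c5.png

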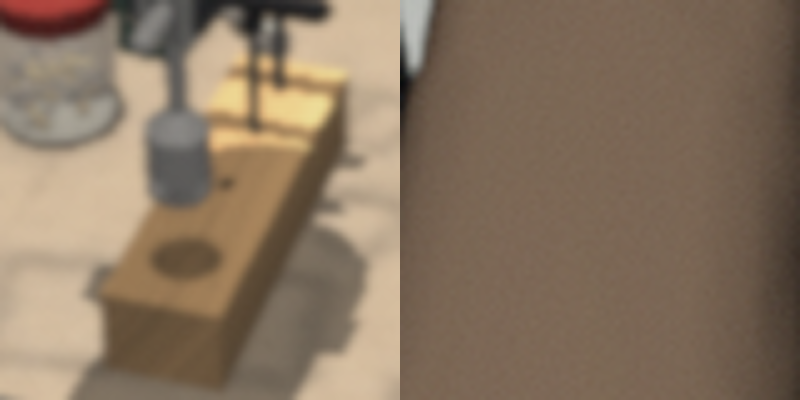

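The side crop shows the hole centred at (187,259) and the barrel at x≈178, so the key needs to go about 2.4 mm in −x. The top crop is only the arm. I'll correct and lower.

Emit:
{"op": "arm_command", "data": {
  "targets": [
    [0, [0, 0.0024, 0], 0],
    [0, [0, 0.0024, 0.015], 0],
    [0, [0, 0.0024, 0.03], 0],
    [0, [0, 0.0024, 0.035], 0],
    [0, [0, 0.0024, 0.038], 0],
    [0, [0, 0.0024, 0.04], 0]
  ]
}}

```text
time_s: 15.5
tool_pos: [0.6001, -0.2151, 0.136]
tool_rot: [-3.141, -0.0, -1.571]
force: [1.6, 0.2, -1.0]
opening: 0.0088
grasp_force: 79.1
```

Emit:
{"op": "arm_command", "data": {
  "targets": [
    [0, [0, 0, 0.002], 0],
    [0, [0, 0, 0.004], 0],
    [0, [0, 0, 0.004], 0]
  ]
}}

```text
time_s: 15.8
tool_pos: [0.6, -0.215, 0.1315]
tool_rot: [-3.141, -0.0, -1.571]
force: [0.8, -1.0, -2.4]
opening: 0.0087
grasp_force: 78.9
```

In the hole (tip about 9 mm deep, no load). I'll continue to just above the floor.

Emit:
{"op": "arm_command", "data": {
  "targets": [
    [0, [0, 0, 0.004], 0],
    [0, [0, 0, 0.008], 0],
    [0, [0, 0, 0.012], 0],
    [0, [0, 0, 0.016], 0],
    [0, [0, 0, 0.019], 0],
    [0, [0, 0, 0.019], 0]
  ]
}}

```text
time_s: 16.4
tool_pos: [0.5998, -0.215, 0.1117]
tool_rot: [-3.141, 0.0, -1.571]
force: [3.9, -0.7, -5.0]
opening: 0.0084
grasp_force: 78.6
```

Emit:
{"op": "arm_command", "data": {
  "targets": [
    [0, [0, 0, 0.0015], 0],
    [0, [0, 0, 0.003], 0],
    [0, [0, 0, 0.003], 0]
  ]
}}

```text
time_s: 16.7
tool_pos: [0.6, -0.2151, 0.1096]
tool_rot: [-3.141, -0.0, -1.571]
force: [3.1, 0.8, 0.4]
opening: 0.0085
grasp_force: 79.3
```

Emit:
{"op": "arm_command", "data": {
  "targets": [
    [0, [0, -0.0005, 0.0005], 0],
    [0.025, [0, -0.0005, 0.0005], 0],
    [0.04, [0, -0.0005, 0.0005], 0],
    [0.05, [0, -0.0005, 0.0005], 0],
    [0.05, [0, -0.0005, 0.0005], 0]
  ]
}}

```text
time_s: 17.2
tool_pos: [0.5996, -0.2151, 0.1085]
tool_rot: [3.14, 0.0, -1.571]
force: [0.3, 0.4, -0.3]
opening: 0.05
grasp_force: 0.0
```

Emit:
{"op": "arm_command", "data": {
  "targets": [
    [0.05, [0, 0, -0.02], 0],
    [0.05, [0, 0, -0.05], 0],
    [0.05, [0, 0, -0.1], 0],
    [0.05, [0, 0, -0.15], 0],
    [0.05, [-0.05, 0.05, -0.15], 0],
    [0.05, [-0.05, 0.1, -0.15], 0],
    [0.05, [-0.05, 0.15, -0.15], 0],
    [0.05, [-0.05, 0.15, -0.15], 0],
    [0.05, [-0.05, 0.15, -0.15], 0]
  ]
}}

```text
time_s: 18.1
tool_pos: [0.4479, -0.1649, 0.2597]
tool_rot: [-3.14, 0.0, -1.571]
force: [0.2, -0.6, 1.3]
opening: 0.0502
grasp_force: 0.0
```

```bash
python3 - <<'E'
from h import *
s=snap('side');t=snap('top');st=read_state();print(st['tool_pos'],st['force'],st['opening'])
c=lambda im,x,y,w,h,k: cv2.resize(im[y:y+h,x:x+w],None,fx=k,fy=k,interpolation=cv2.INTER_CUBIC)
cv2.imwrite('pics/c6.png',np.hstack([c(s['color'],190,140,130,180,3),c(t['color'],180,140,133,180,3)]))
E
```

```text
[ 0.4505106  -0.16509317  0.25940853] [ 0.62080248 -0.36447072  0.33022011] 0.0500770752828975
```

View pics/c6.png

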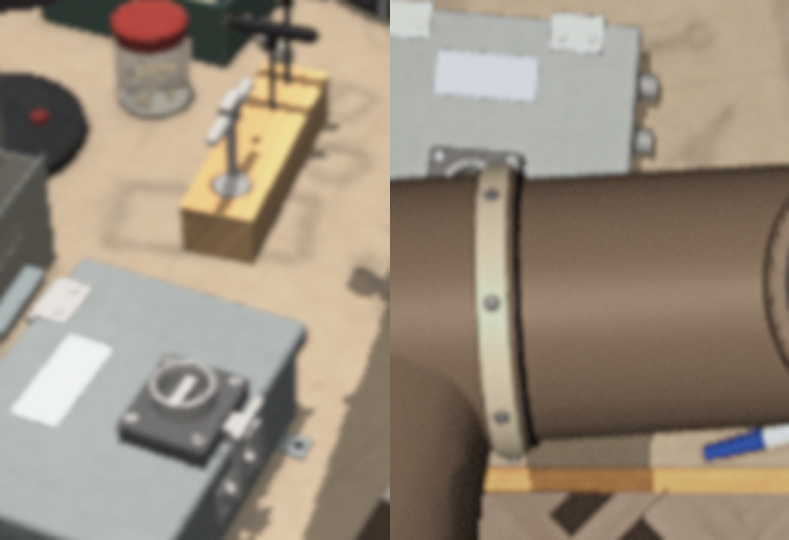

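The key stands in its hole. The tang now points along the box's front edge, from about (169,399) to (196,377), and the bolt is in the keeper at (243,415). I'll check the tang angle by calculation.

```bash
python3 - <<'E'
from h import *
s=snap('side');im=s['color'][255:285,235:270]
g=cv2.resize(cv2.cvtColor(im,cv2.COLOR_BGR2GRAY),None,fx=4,fy=4,interpolation=cv2.INTER_CUBIC)
u,v=proj(s,[.5303,.0454,.108]);cx,cy=(u-235)*4,(v-255)*4
m=(g>np.percentile(g,75)).astype(np.uint8)
n,l,st,c=cv2.connectedComponentsWithStats(m);print(u,v,st.tolist(),c.round(1).tolist())
for i in range(1,n):
    ys,xs=np.nonzero(l==i)
    if st[i,4]<60: continue
    P=np.array([onz(s,x/4+235,y/4+255,.108)[:2] for x,y in zip(xs,ys)])
    w,V=np.linalg.eigh(np.cov(P.T));print(i,P.mean(0),np.sqrt(w*12),np.arctan2(V[1,1],V[0,1]))
E
```

```text
250.95228307507728 269.7840097350643 [[0, 0, 140, 120, 12960], [0, 0, 54, 57, 1319], [56, 0, 4, 3, 12], [64, 0, 57, 28, 1078], [119, 0, 21, 35, 435], [42, 42, 37, 39, 587], [130, 46, 3, 3, 7], [121, 92, 19, 28, 402]] [[69.5, 67.6], [15.5, 18.3], [57.5, 1.0], [91.4, 11.9], [132.4, 17.6], [61.1, 62.1], [131.0, 47.3], [131.9, 105.8]]
1 [0.55936756 0.02912809] [0.01506377 0.03134736] 1.5496443679461076
3 [0.52948315 0.0149566 ] [0.01449321 0.02157036] -2.9408693091778
4 [0.51131705 0.01249189] [0.00719863 0.01989209] 1.841879712117973
5 [0.53072699 0.04737142] [0.00646254 0.023438  ] 1.4571021465979377
7 [0.49346924 0.06137134] [0.00689719 0.01406539] 1.8998362530218396
```

The tang lies at −1.685 in world, about 1.61 from the box axis, so it is at the stop.

```bash
python3 -c "
from plant import hand_in;print(hand_in())"
```

```text
the job is handed in; nothing more can be done
None
```

The box is locked, with the tang at its stop and the bolt through the keeper; the key is back in its hole, nothing else was touched as far as I could see, and the job is handed in at about 18 s.

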